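# Shut and lock the two-drawer chest

## Robot

A 6-joint arm with a two-finger parallel gripper is mounted at the origin on a cart in front of the work surface, level with it; the furniture and walls round the work are solid. World frame = base frame: x ahead of the robot, y to its left, z up, the work surface at z = 0. Lengths are in m, angles in rad, forces in N, time in s.
With the tool pointing down it reaches from about 0.4 to 0.825 m from the base axis. Payload 7 kg.
Tool frame: the origin (TCP) lies between the finger pads; the fingertips stand 25 mm ahead of it and the grasp point (between the pads) lies 6 mm ahead of it (tips_ahead is the distance from the TCP to the fingertips, in m); z points along the fingers, y is the direction in which the jaws open and shut (so a half turn about z gives the same grasp; the last joint's range is limited). The gripper opens to 88 mm and grips with 3 to 60 N. Pads are 19 mm wide; open, the fingers measure 130 mm over their backs; the gripper's body (78 mm by 193 mm) begins 47 mm behind the grasp point.
Start: joints at [1.395, 0.359, 0.012, 0, -1.224, -0.288], TCP at [0.302, 0.604, 0.252] pointing down, gripper open.
Joint ranges: [-3.07, 3.07], [-1.43, 2.12], [-1.02, 1.25], [-3.03, 1.67], [-3.05, -0], [-3.03, 3.03]. Speed limits (rad/s): [2.39, 2.39, 3.01, 3.14, 3.14, 3.14].

## Interface

Orientations are given as a unit quaternion [x, y, z, w].
In Python, from workcell import * gives the robot as it stands.
- The arm moves only by the tool jog_arm, never from a script. Its arguments are lists of equal length, an entry for each row: "dp": the shift along the tool's x, y, z in m, a list of three; "yaw": the turn about the tool's z in degrees. A call has 1 to 20 rows; each row is the pose to reach, as a shift and turn from the pose commanded when the call began, along the tool's axes at that moment; what a row does not reach only later rows make up. A row lasts 1/12 s, in which the tool goes at most 41.7 mm and 7.16 degrees, less where a joint would pass 70% of its speed; a pose out of reach is approached as far as the arm can. A call with a gripper value outside its range is refused whole. "hand" is the closure, from 0 (fully open) to 1 (shut), set as the call begins (left out, the last holds). The fingers move at their own pace and stop on an object; "newtons" is the grip in N (left out, the last holds). Time passes only in rows, so rows that repeat a pose let the fingers close. It gives the time, the measured TCP pose, the force and the opening at its end, in the units of the state.
- read_state(): the state, without advancing time (a new reading comes with each control period).
- capture(name): name is "side" or "top"; returns a dict with "img" (420x560x3 uint8, red, green, blue), "fx", "fy", "cx", "cy" (pixels), "R" (3x3) and "t" (3): a world point X has camera coordinates R X + t. Camera axes: x right, y down, z forward; pixel columns grow to the right and rows downward; lengths in m; the calibration is good to about 2 mm. A picture is of the moment at which its call begins. There is no depth.
- job_done(): hands the job in, once; it reports no verdict.
The state is a dict: "t": time; "joint_pos": joint angles; "qvel": joint speeds; "joint_torque": joint torques, N m; "position": TCP position; "eef_rot": TCP orientation; "wrist_force": force on the tool from outside, world axes, zero at the start; "torque": the same for the moment, N m; "width": finger opening in m.
Only numpy, scipy, OpenCV 4.12 (cv2) and the standard library are available. Lean on these libraries where they do the work, as an engineer would, in place of code of your own. Each camera call takes 0.05 s, during which the arm holds its last target.

## Task

Both drawers of the low steel chest on the table have been left open. Push them both fully shut with the fingertips, and then push the post of the locking bar on top of the chest across to the right, as far as it goes, so that the bar's two hanging tabs stand in front of the drawers. Only push: do not grip or pinch any part of the chest, and leave the loose things round it where they stand.

Things in the scene. Friction and masses are not known exactly. Their poses are not given: they have to be found in the camera images.
- chest: Low grey steel chest, fixed to the table, 150 mm deep (x), 280 mm wide (y), 66 mm high, with two open-topped drawers side by side and a dark locking bar lying along the front edge of its top. Origin: centre of its underside, on the table. Axes: x from the drawer fronts to the back (pushing along +x shuts a drawer), y to the left as seen from the front, z up. The drawers hold a few caps and spacers that ride with them.
- drawer_left (a joint): Slide of the left drawer: 0 = fully shut, grows as it comes out towards the chest's -x (0.080 m at most; starts 0.03 to 0.06 m out). Light friction, about 1.5 N, it stays where it is left.
- drawer_left_lip (a point): Middle of the outer (foremost) edge of the dark steel finger lip on the front of the left drawer, moving with the drawer. The lip is 50 mm wide, 8 mm high and stands 12 mm out of the flat aluminium drawer front (105 mm wide, 52 mm high, 6 mm thick, its top edge 24 mm above this point, its lower edge 28 mm below). This point is 36 mm above the table. Axes as the chest's: push along +x to shut.
- drawer_right (a joint): Slide of the right drawer: 0 = fully shut, grows as it comes out towards the chest's -x (0.080 m at most; starts 0.03 to 0.06 m out). Light friction, about 1.5 N, it stays where it is left.
- drawer_right_lip (a point): Middle of the outer (foremost) edge of the dark steel finger lip on the front of the right drawer, moving with the drawer. The lip is 50 mm wide, 8 mm high and stands 12 mm out of the flat aluminium drawer front (105 mm wide, 52 mm high, 6 mm thick, its top edge 24 mm above this point, its lower edge 28 mm below). This point is 36 mm above the table. Axes as the chest's: push along +x to shut.
- lock_bar (a joint): Slide of the locking bar: 0 = far left (open), grows as it moves to the right (the chest's -y), 0.035 m at its stop (locked). Starts between 0 and 0.004. Friction about 2 N, it stays where it is left. While it is left, the tabs (18 mm wide, 14 mm in front of the chest's front) hang beside the drawers, in the locked place in front of them, 6 mm clear of the shut drawer fronts; the bar must not be moved across while a drawer is open.
- lock_bar_post (a point): Middle of the top of the bar's only upright post, a dark steel block 16 x 16 mm and 24 mm high, 95 mm above the table; the bar's strip (30 mm wide along x, 5 mm thick) at its foot is 71.5 mm above the table and the chest's top 66 mm; two low clips at the back edge of the strip, 95 mm to the left and right of the chest's middle, are at most 76 mm above the table. Axes as the chest's: push the post's left side along -y.
- screw_jar: Loose white round jar with a lid, 70 mm in diameter, 58 mm high, standing left of the chest. Origin: centre of its underside.
- heat_tape: Loose small orange roll of tape, 74 mm in diameter, 19 mm high, lying right of the chest. Origin: centre of its underside.
- masking_tape: Loose large cream roll of tape, 92 mm in diameter, 24 mm high, lying left of the chest, towards its front. Origin: centre of its underside.
- vial: Loose white vial, 24 mm in diameter, 53 mm high, standing right of the chest, towards its front. Origin: centre of its underside.

How it is judged:
On the way, in this order (a step that is already met when the one before it is completed fails the run):
1. both drawers are pushed fully shut (value of joint each of drawer_left, drawer_right below 0.005 m), for 0.2 s.
2. the locking bar is pushed across to its stop (all of step 1 and value of joint lock_bar above 0.03 m), for 0.2 s.
At the end, for the whole second after the job is handed in: Both drawers are shut to within 5 mm, the locking bar stands within 5 mm of its right-hand stop, and the jar, both rolls of tape and the vial are within 30 mm of where they stood (all of step 2 and distance of each of screw_jar, heat_tape, masking_tape, vial from where it was at the start of the episode below 0.03 m); the robot touches nothing.
It fails at once if the locking bar is pushed across (over 12 mm) while a drawer is still more than 8 mm open (value of joint lock_bar above 0.012 m and value of joint any of drawer_left, drawer_right above 0.008 m).
It fails at once if the post of the locking bar is taken between the fingers (x of the grasp point in the frame of lock_bar_post between -0.008 and 0.008 m and y of the grasp point in the frame of lock_bar_post between -0.008 and 0.008 m and z of the grasp point in the frame of lock_bar_post below 0.012 m).
It fails at once if the front of the left drawer is taken between the fingers (x of the grasp point in the frame of drawer_left_lip between 0.011 and 0.019 m and y of the grasp point in the frame of drawer_left_lip between -0.05 and 0.05 m and z of the grasp point in the frame of drawer_left_lip below 0.032 m).
It fails at once if the front of the right drawer is taken between the fingers (x of the grasp point in the frame of drawer_right_lip between 0.011 and 0.019 m and y of the grasp point in the frame of drawer_right_lip between -0.05 and 0.05 m and z of the grasp point in the frame of drawer_right_lip below 0.032 m).
It fails at once if the jar, a roll of tape or the vial is lifted, knocked over or pushed more than 30 mm from its place (distance of any of screw_jar, heat_tape, masking_tape, vial from where it was at the start of the episode above 0.03 m or height (world z) of any of screw_jar, heat_tape, masking_tape, vial above 0.015 m or angle between any of screw_jar, heat_tape, masking_tape, vial's own z axis and vertical above 0.5 rad).
It also fails if it takes over 48 s, if anything falls off the work surface, if the arm or the gripper's body presses on something with over 40 N, if the wrist force passes 120 N, or if a joint passes its speed limit or range.

## Working session

There is one attempt and no reset: what is moved stays moved. The work goes in short steps, Python scripts to look and compute and a tool call to move; the robot and the scene stay as the last step left them, time stands still between calls to the robot, and variables do not carry over. Pictures are saved under pics/ and viewed, and the job is handed in when it is done.

Besides the shell and the picture viewer there is one more tool, called after ">>>" as name(argument=value, ...), one argument or row to a line, values as JSON. jog_arm: Moves the arm, as the interface text tells. Its arguments: {"type":"object","properties":{"dp":{"type":"array","items":{"type":"array","items":{"type":"number"}}},"yaw":{"type":"array","items":{"type":"number"}},"hand":{"type":"number"},"newtons":{"type":"number"}},"required":["dp","yaw"]}

```bash
mkdir -p pics
python3 - <<'E'
from workcell import *
import cv2,pickle
d={n:capture(n) for n in("side","top")}
pickle.dump(d,open("v0.pkl","wb"))
for n in d:
    cv2.imwrite(f"pics/{n}0.png",d[n]["img"][:,:,::-1]); print(n,{k:d[n][k] for k in d[n] if k!="img"})
print(read_state())
E
```

```text
side {'fx': 379.5812401031495, 'fy': 379.5812401031495, 'cx': 275.81263395461514, 'cy': 211.06209656028395, 'R': array([[ 0.83409422, -0.551533  , -0.00990852],
       [-0.30993936, -0.45371709, -0.83551086],
       [ 0.45631615,  0.69996582, -0.54938459]]), 't': array([-0.44347875,  0.271016  ,  0.64662795])}
top {'fx': 434.9189306231743, 'fy': 434.9189306231743, 'cx': 279.37804788874496, 'cy': 203.77652610203094, 'R': array([[ 0.01358901, -0.99981143,  0.01387235],
       [-0.99723934, -0.01456432, -0.07281188],
       [ 0.0730002 , -0.01284461, -0.99724921]]), 't': array([0.0486465 , 0.56016528, 0.91776242])}
{'t': 0.1, 'joint_pos': array([ 1.39508870e+00,  3.59312002e-01,  1.11612670e-02, -2.90033629e-04,
       -1.22408011e+00, -2.88104494e-01]), 'qvel': array([ 1.38397090e-04, -1.11274442e-03, -4.77953280e-05,  2.21143373e-04,
       -5.96525709e-04,  1.52599179e-04]), 'joint_torque': array([-9.62793092e-04, -5.84160590e+01,  2.93751991e+01,  7.01553985e+00,
        1.02136118e-02, -5.91985963e-05]), 'position': array([0.30181617, 0.60333227, 0.25072648]), 'eef_rot': array([ 9.73218478e-01, -2.29880969e-01, -9.58491791e-05,  7.23784587e-04]), 'wrist_force': array([-0.23340395,  0.3256594 ,  0.06734944]), 'torque': array([-0.02761319,  0.00629124, -0.0317743 ]), 'width': 0.08753659943551058}
```

View pics/side0.png

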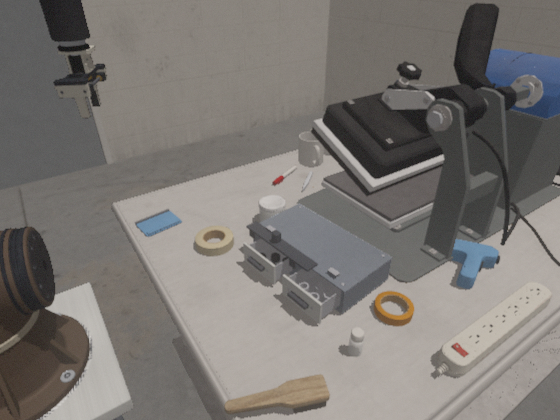

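View pics/top0.png

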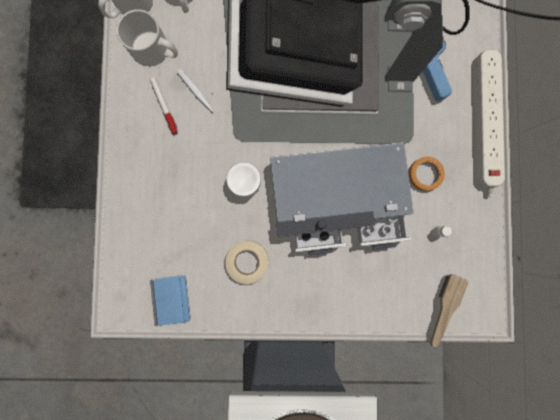

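The top view shows the chest around (342,190), turned a few degrees. The drawers are open at (318,240) and (383,232). The jar is at (243,180), masking tape (247,262), orange tape (427,174), vial (445,232). I'll zoom in.

Run:
```python
import cv2,pickle
d=pickle.load(open("v0.pkl","rb"))
c=d["top"]["img"][135:265,260:420,::-1]; cv2.imwrite("pics/ztop0.png",cv2.resize(c,None,fx=4.6,fy=4.6,interpolation=cv2.INTER_CUBIC))
c=d["side"]["img"][195:325,235:395,::-1]; cv2.imwrite("pics/zside0.png",cv2.resize(c,None,fx=4.6,fy=4.6,interpolation=cv2.INTER_CUBIC))
```

```text
(no output)
```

View pics/ztop0.png

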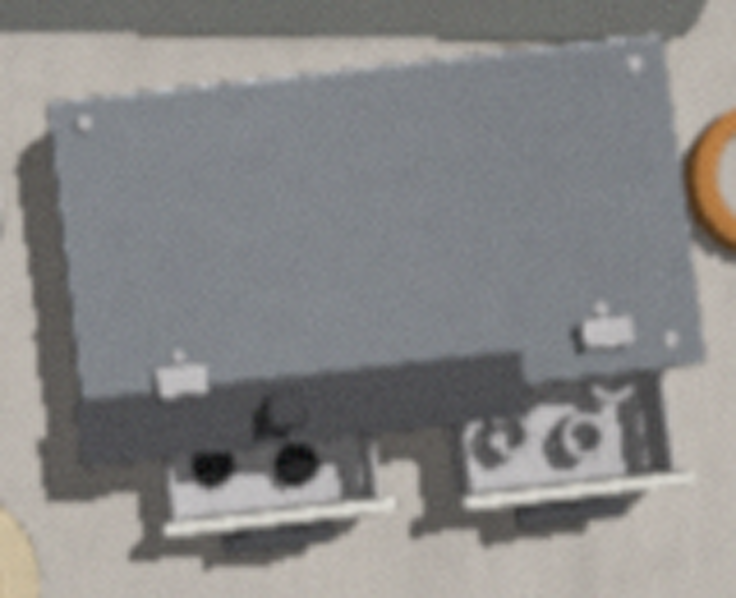

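View pics/zside0.png

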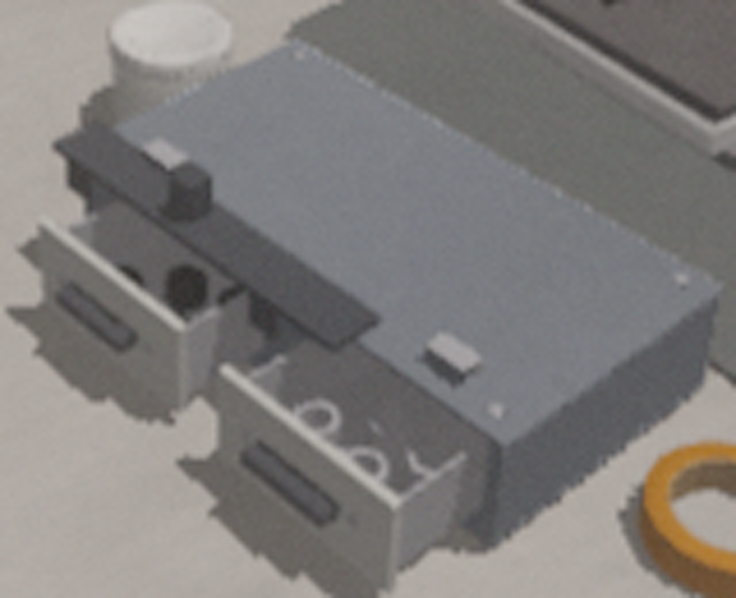

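The zooms show the top's corners, both drawer front top edges, and the post (top zoom ~(270,410), side zoom ~(190,175)). Next I'll cast rays.

```bash
cat > h.py <<'E'
import numpy as np
def ray(c,u,v):
    d=c["R"].T@np.array([(u-c["cx"])/c["fx"],(v-c["cy"])/c["fy"],1]); return -c["R"].T@c["t"],d
def plane(c,u,v,z):
    o,d=ray(c,u,v); return o+d*(z-o[2])/d[2]
E
python3 - <<'E'
import pickle
from h import *
np.set_printoptions(precision=4,suppress=True)
d=pickle.load(open("v0.pkl","rb")); T,S=d["top"],d["side"]
zt=lambda x,y,z:plane(T,260+x/4.6-.4,135+y/4.6-.4,z)
zs=lambda x,y,z:plane(S,235+x/4.6-.4,195+y/4.6-.4,z)
for n,f,L in (("top",zt,dict(BL=(50,103,.066),BR=(662,38,.066),FR=(703,362,.066),LL=(165,532,.06),LR=(393,508,.06),RL=(465,506,.06),RR=(692,482,.06),post=(272,402,.095))),
 ("side",zs,dict(BL=(292,40,.066),BR=(718,288,.066),FR=(500,443,.066),LL=(40,222,.06),LR=(182,330,.06),RL=(222,368,.06),RR=(395,502,.06),post=(190,170,.095)))):
    P={k:f(*v) for k,v in L.items()}
    print(n); [print(k,p) for k,p in P.items()]
    a=P["BR"]-P["BL"]; b=P["BR"]-P["FR"]
    # y axis points left
    y1=-a/np.linalg.norm(a); yaw1=np.degrees(np.arctan2(-y1[0],y1[1])); yaw2=np.degrees(np.arctan2(b[1],b[0]))
    print("yaw",yaw1,yaw2,np.linalg.norm(a),np.linalg.norm(b))
    yaw=np.radians(yaw1); X=np.array([np.cos(yaw),np.sin(yaw)]);Y=np.array([-X[1],X[0]])
    o=((P["BL"]+P["FR"])/2)[:2]; print("org",o)
    for k in P: q=P[k][:2]-o; print("  ",k,np.array([q@X,q@Y]))
E
```

```text
top
BL [0.6527 0.0769 0.066 ]
BR [ 0.6869 -0.1993  0.066 ]
FR [ 0.5404 -0.2167  0.066 ]
LL [0.4615 0.0228 0.06  ]
LR [ 0.4735 -0.079   0.06  ]
RL [ 0.4748 -0.1112  0.06  ]
RR [ 0.4869 -0.2132  0.06  ]
post [ 0.5189 -0.0209  0.095 ]
yaw 7.050190362429973 6.749815636270175 0.278303264009381 0.14745144612347771
org [ 0.5966 -0.0699]
   BL [0.0737 0.1388]
   BR [ 0.0737 -0.1395]
   FR [-0.0737 -0.1388]
   LL [-0.1227  0.1086]
   LR [-0.1233  0.0061]
   RL [-0.1259 -0.0261]
   RR [-0.1265 -0.1287]
   post [-0.0711  0.0582]
side
BL [0.6497 0.0752 0.066 ]
BR [ 0.6835 -0.2006  0.066 ]
FR [ 0.5383 -0.218   0.066 ]
LL [0.459  0.0189 0.06  ]
LR [ 0.473  -0.0837  0.06  ]
RL [ 0.4739 -0.1137  0.06  ]
RR [ 0.4871 -0.2148  0.06  ]
post [ 0.5156 -0.0264  0.095 ]
yaw 6.984984056631285 6.824845873756773 0.2779102915832378 0.14628075470690136
org [ 0.594  -0.0714]
   BL [0.0731 0.1388]
   BR [ 0.0731 -0.1392]
   FR [-0.0731 -0.1388]
   LL [-0.123  0.106]
   LR [-0.1216  0.0025]
   RL [-0.1243 -0.0274]
   RR [-0.1235 -0.1293]
   post [-0.0723  0.0542]
```

```bash
cat >> h.py <<'E'
from scipy.spatial.transform import Rotation as Ro
YAW=np.radians(7.0); O=np.array([0.595,-0.0705])
X=np.array([np.cos(YAW),np.sin(YAW)]);Y=np.array([-X[1],X[0]])
def c2w(x,y,ztip): return np.r_[O+x*X+y*Y, ztip+0.025]
def plan(s,*targets,yaw=7.0):
    R=Ro.from_quat(s["eef_rot"]).as_matrix()
    cur=np.degrees(np.arctan2(R[1,0],R[0,0])); dy=-(yaw-cur)
    q=s["position"][:2]-O
    print("t",round(s["t"],2),"chest xy",(q@X).round(4),(q@Y).round(4),"ztip",round(s["position"][2]-.025,4),"yaw err cmd",round((dy+90)%180-90,2), round(dy,2),"F",s["wrist_force"].round(1),"w",round(s["width"],4))
    for t in targets: print("   dp",(R.T@(np.asarray(t)-s["position"])).round(4), "r",np.hypot(*t[:2]).round(3))
E
python3 - <<'E'
from workcell import *
from h import *
s=read_state()
plan(s,np.array([.48,.3,.25]),c2w(-.165,-.011,.18),c2w(-.165,-.011,.035))
E
```

```text
t 0.1 chest xy -0.2089 0.7045 ztip 0.2257 yaw err cmd -33.58 -33.58 F [-0.2  0.3  0.1] w 0.0875
   dp [0.2951 0.1915 0.001 ] r 0.566
   dp [0.4323 0.5718 0.0466] r 0.444
   dp [0.4323 0.5716 0.1916] r 0.444
```

>>> jog_arm(
  dp=[
    [0.295,0.19,0],
    [0.295,0.19,0],
    [0.295,0.19,0],
    [0.295,0.19,0],
    [0.295,0.19,0],
    [0.295,0.19,0],
    [0.295,0.19,0],
    [0.295,0.19,0],
    [0.432,0.572,0.045],
    [0.432,0.572,0.045],
    [0.432,0.572,0.045],
    [0.432,0.572,0.045],
    [0.432,0.572,0.045],
    [0.432,0.572,0.045],
    [0.432,0.572,0.045],
    [0.432,0.572,0.045],
    [0.432,0.572,0.045],
    [0.432,0.572,0.045],
    [0.432,0.572,0.045],
    [0.432,0.572,0.045],
  ],
  yaw=[-33.6,-33.6,-33.6,-33.6,-33.6,-33.6,-33.6,-33.6,-33.6,-33.6,-33.6,-33.6,-33.6,-33.6,-33.6,-33.6,-33.6,-33.6,-33.6,-33.6],
  hand=0,
)

```text
t: 1.77
position: [0.4314, -0.1035, 0.206]
eef_rot: [0.998, 0.059, -0.001, 0.0]
wrist_force: [0.0, -0.0, -0.2]
width: 0.0877
```

Run:
```python
from workcell import *
from h import *
s=read_state()
plan(s,c2w(-.165,-.011,.1),c2w(-.165,-.011,.035),c2w(-.1025,-.011,.035))
```

```text
t 1.77 chest xy -0.1664 -0.0128 ztip 0.181 yaw err cmd -0.24 -0.24 F [ 0.  -0.  -0.2] w 0.0877
   dp [ 0.0015 -0.0018  0.081 ] r 0.444
   dp [ 0.0016 -0.0018  0.146 ] r 0.444
   dp [ 0.0641 -0.0021  0.1459] r 0.503
```

>>> jog_arm(
  dp=[
    [0.001,-0.002,0.04],
    [0.001,-0.002,0.08],
    [0.001,-0.002,0.11],
    [0.001,-0.002,0.135],
    [0.001,-0.002,0.146],
    [0.001,-0.002,0.146],
    [0.001,-0.002,0.146],
  ],
  yaw=[0,0,0,0,0,0,0],
)

```text
t: 2.35
position: [0.4332, -0.0984, 0.0603]
eef_rot: [0.998, 0.062, -0.001, 0.0]
wrist_force: [0.7, -0.0, 1.0]
width: 0.0872
```

Run:
```python
from workcell import *
from h import *
import cv2
s=read_state()
plan(s,c2w(-.145,-.011,.035),c2w(-.1025,-.011,.035))
c=capture("side")["img"][150:360,180:460,::-1]; cv2.imwrite("pics/s1.png",cv2.resize(c,None,fx=2.8,fy=2.8,interpolation=cv2.INTER_CUBIC))
```

```text
t 2.35 chest xy -0.164 -0.0079 ztip 0.0353 yaw err cmd 0.1 0.1 F [ 0.7 -0.   1. ] w 0.0872
   dp [0.019  0.0031 0.0003] r 0.463
   dp [0.0615 0.0032 0.0002] r 0.503
```

View pics/s1.png

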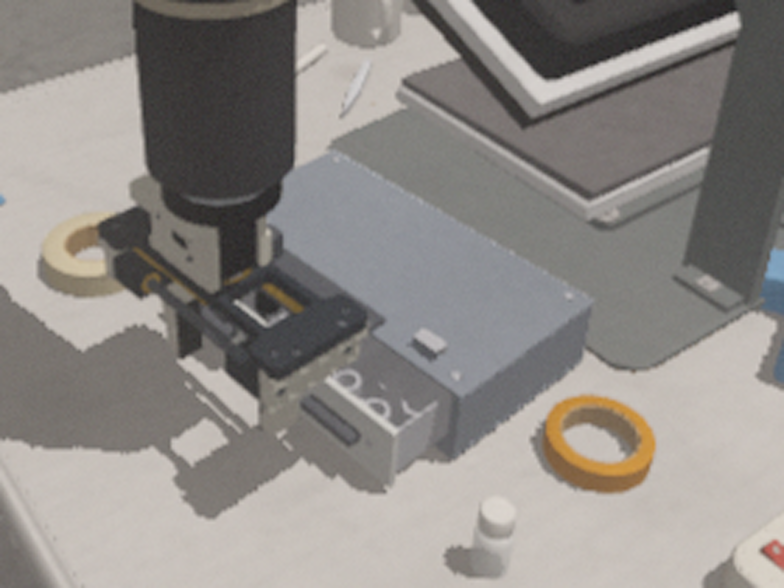

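The open fingers are in front of the two lips, with the right finger at about (285,395) just left of the right lip's end. I'll shift 3 mm right and push.

>>> jog_arm(
  dp=[
    [0.005,0.003,0],
    [0.012,0.003,0],
    [0.018,0.003,0],
    [0.022,0.003,0],
    [0.026,0.003,0],
    [0.03,0.003,0],
    [0.034,0.003,0],
    [0.038,0.003,0],
    [0.042,0.003,0],
    [0.046,0.003,0],
    [0.049,0.003,0],
    [0.052,0.003,0],
    [0.055,0.003,0],
    [0.057,0.003,0],
    [0.058,0.003,0],
    [0.058,0.003,0],
  ],
  yaw=[0,0,0,0,0,0,0,0,0,0,0,0,0,0,0,0],
)

```text
t: 3.73
position: [0.4915, -0.0949, 0.0606]
eef_rot: [0.998, 0.061, 0.0, 0.0]
wrist_force: [-2.4, -0.0, 1.4]
width: 0.0871
```

```bash
cat > look.py <<'E'
from workcell import *
from h import *
import cv2,sys,pickle
n=sys.argv[1]
plan(read_state(),c2w(-.1025,-.011,.035))
S=capture("side");T=capture("top"); pickle.dump(dict(side=S,top=T),open(f"v{n}.pkl","wb"))
c=S["img"][195:325,235:395,::-1]; cv2.imwrite(f"pics/s{n}.png",cv2.resize(c,None,fx=4.6,fy=4.6,interpolation=cv2.INTER_CUBIC))
c=T["img"][135:265,260:420,::-1]; cv2.imwrite(f"pics/t{n}.png",cv2.resize(c,None,fx=4.6,fy=4.6,interpolation=cv2.INTER_CUBIC))
E
python3 look.py 2
```

```text
t 3.73 chest xy -0.1057 -0.0116 ztip 0.0356 yaw err cmd 0.03 0.03 F [-2.4 -0.   1.4] w 0.0871
   dp [ 0.0032 -0.0006  0.0006] r 0.503
```

View pics/s2.png

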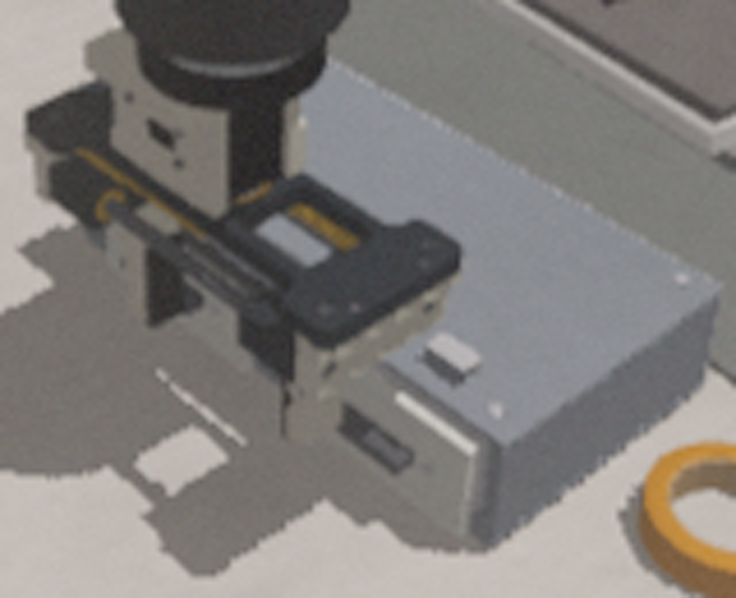

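View pics/t2.png

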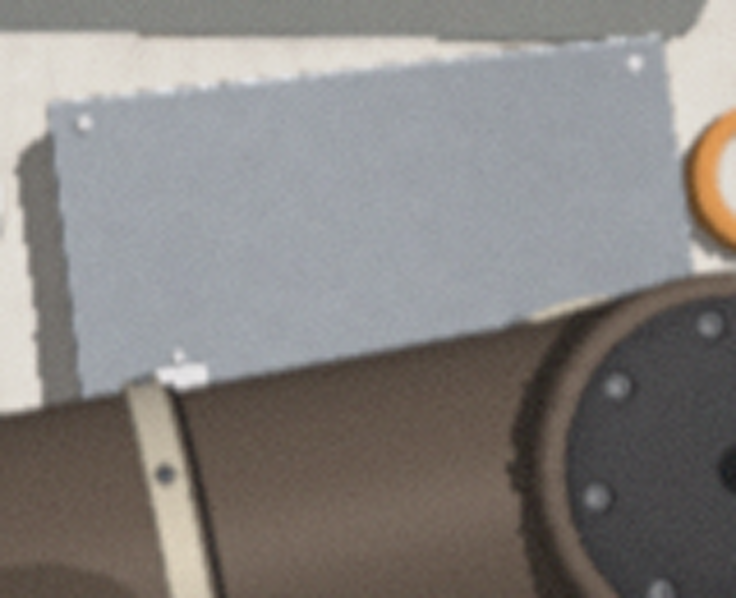

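The right drawer is nearly shut, with its front right beside the chest at (460,470). I'll keep going gently until the force rises.

>>> jog_arm(
  dp=[
    [0.001,0,0],
    [0.002,0,0],
    [0.003,0,0],
    [0.003,0,0],
    [0.003,0,0],
  ],
  yaw=[0,0,0,0,0],
)

```text
t: 4.25
position: [0.4941, -0.0946, 0.0605]
eef_rot: [0.998, 0.061, -0.0, 0.0]
wrist_force: [-2.6, 0.8, 3.2]
width: 0.0875
```

>>> jog_arm(
  dp=[
    [0.001,0,0],
    [0.002,0,0],
    [0.002,0,0],
    [0.002,0,0],
  ],
  yaw=[0,0,0,0],
)

```text
t: 4.58
position: [0.4948, -0.0945, 0.0604]
eef_rot: [0.998, 0.061, -0.001, 0.0]
wrist_force: [-6.2, -0.7, 6.6]
width: 0.0878
```

>>> jog_arm(
  dp=[
    [0.001,0,0],
    [0.002,0,0],
    [0.003,0,0],
    [0.003,0,0],
  ],
  yaw=[0,0,0,0],
)

```text
t: 4.92
position: [0.4951, -0.0946, 0.0602]
eef_rot: [0.998, 0.061, -0.004, 0.0]
wrist_force: [-14.9, 0.5, 15.9]
width: 0.0879
```

```bash
python3 -c "
from workcell import *
from h import *
s=read_state();plan(s);print(s['torque'])"; python3 look.py 3
```

```text
t 4.92 chest xy -0.1021 -0.0117 ztip 0.0352 yaw err cmd 0.02 0.02 F [-14.9   0.5  15.9] w 0.0879
[0.58554545 5.43246432 0.40826037]
t 4.92 chest xy -0.1021 -0.0117 ztip 0.0352 yaw err cmd 0.02 0.02 F [-14.9   0.5  15.9] w 0.0879
   dp [-0.0004 -0.0007  0.0002] r 0.503
```

View pics/s3.png

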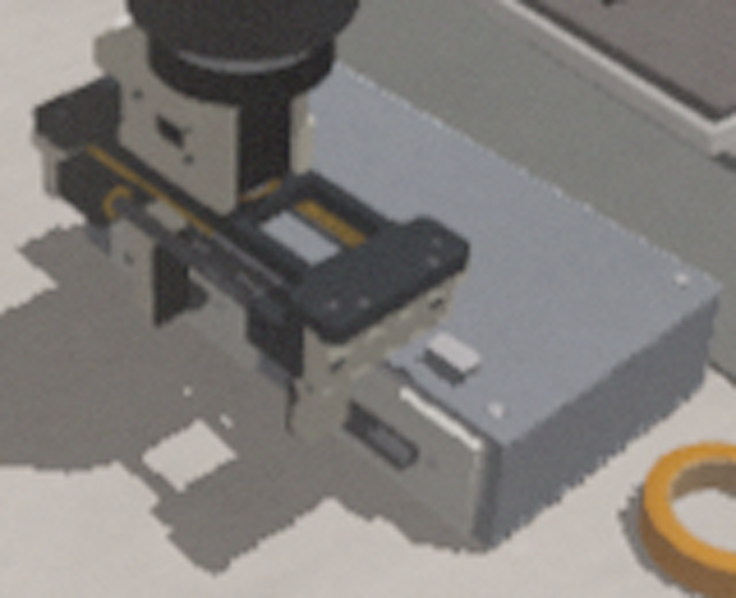

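The push stopped at tool x −0.102, close to the −0.1025 predicted for shut, with about 15 N. I'll back off, rise, and move left so the drawers can be checked.

>>> jog_arm(
  dp=[
    [-0.02,0,0],
    [-0.05,0,0],
    [-0.06,0,-0.03],
    [-0.06,0,-0.07],
    [-0.06,0,-0.11],
    [-0.04,-0.04,-0.13],
    [-0.02,-0.08,-0.13],
    [0,-0.12,-0.13],
    [0,-0.16,-0.13],
    [0,-0.2,-0.13],
    [0,-0.24,-0.13],
    [0,-0.28,-0.13],
    [0,-0.3,-0.13],
    [0,-0.3,-0.13],
    [0,-0.3,-0.13],
  ],
  yaw=[0,0,0,0,0,0,0,0,0,0,0,0,0,0,0],
)

```text
t: 6.27
position: [0.4625, 0.2057, 0.1905]
eef_rot: [0.998, 0.063, 0.0, -0.0]
wrist_force: [-0.2, -0.8, 0.2]
width: 0.0874
```

```bash
python3 look.py 4
```

```text
t 6.27 chest xy -0.0979 0.2903 ztip 0.1655 yaw err cmd 0.19 0.19 F [-0.2 -0.8  0.2] w 0.0874
   dp [-0.0057  0.3013  0.1303] r 0.503
```

View pics/s4.png

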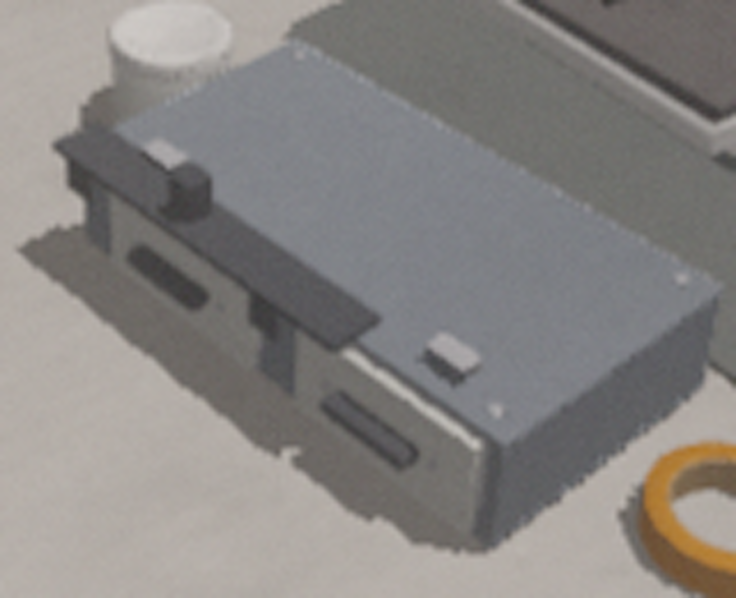

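View pics/t4.png

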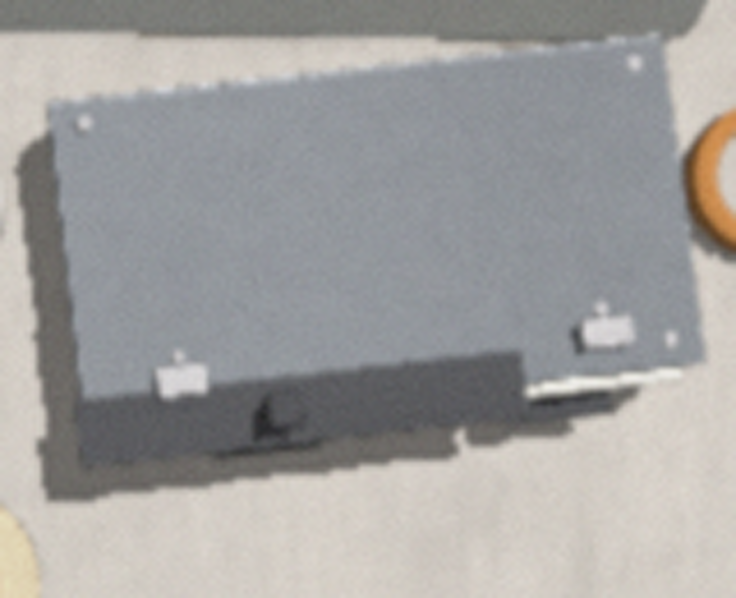

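Both drawers now sit flush in the two views. The lips are at side (168,278) and (370,430), and the bar and post haven't moved. I'll put numbers on the lips and the post.

Run:
```python
import pickle
from h import *
from workcell import *
d=pickle.load(open("v4.pkl","rb")); T,S=d["top"],d["side"]
def cf(p): q=p[:2]-O; return (q@X).round(4),(q@Y).round(4)
zt=lambda x,y,z:cf(plane(T,260+x/4.6-.4,135+y/4.6-.4,z))
zs=lambda x,y,z:cf(plane(S,235+x/4.6-.4,195+y/4.6-.4,z))
print("lip front bottom edge z.032 L",zs(130,264,.032),zs(190,309,.032),"R",zs(323,408,.032),zs(402,468,.032))
print("face top R",zt(527,397,.06),zt(680,377,.06))
print("lip top R outer",zt(540,410,.04),"L",zt(225,453,.04),zt(318,443,.04))
print("post",zt(272,402,.095),zs(190,170,.095),"post left-top corners",zs(166,170,.095),zs(190,158,.095))
plan(read_state(),c2w(-.0715,.12,.15),c2w(-.0715,.12,.08),c2w(-.0715,.085,.08),c2w(-.0715,.049,.08))
```

```text
lip front bottom edge z.032 L (np.float64(-0.0906), np.float64(0.0794)) (np.float64(-0.0902), np.float64(0.0348)) R (np.float64(-0.0889), np.float64(-0.0539)) (np.float64(-0.0887), np.float64(-0.1016))
face top R (np.float64(-0.0789), np.float64(-0.0595)) (np.float64(-0.0775), np.float64(-0.1292))
lip top R outer (np.float64(-0.0853), np.float64(-0.0694)) L (np.float64(-0.0892), np.float64(0.0767)) (np.float64(-0.0893), np.float64(0.0338))
post (np.float64(-0.0695), np.float64(0.0585)) (np.float64(-0.0734), np.float64(0.0535)) post left-top corners (np.float64(-0.0818), np.float64(0.0608)) (np.float64(-0.0673), np.float64(0.0607))
t 6.37 chest xy -0.0981 0.2883 ztip 0.1654 yaw err cmd 0.04 0.04 F [ 0.6 -0.3  0.5] w 0.0872
   dp [0.0265 0.1683 0.0154] r 0.511
   dp [0.0265 0.1684 0.0854] r 0.511
   dp [0.0265 0.2034 0.0854] r 0.514
   dp [0.0265 0.2394 0.0854] r 0.519
```

Both drawers are shut: the lips read about −0.090 against a nominal −0.093. Next I'll close the fingers and come down on the left of the post.

>>> jog_arm(
  dp=[
    [0.01,0.03,0],
    [0.02,0.06,0],
    [0.027,0.1,0],
    [0.027,0.14,0],
    [0.027,0.16,0],
    [0.027,0.168,0],
    [0.027,0.168,0],
    [0.027,0.168,0.02],
    [0.027,0.168,0.05],
    [0.027,0.168,0.075],
    [0.027,0.168,0.085],
    [0.027,0.168,0.085],
    [0.027,0.168,0.085],
  ],
  yaw=[0,0,0,0,0,0,0,0,0,0,0,0,0],
  hand=1,
)

```text
t: 7.45
position: [0.51, 0.0406, 0.106]
eef_rot: [0.998, 0.062, -0.0, 0.0]
wrist_force: [0.4, -0.7, 0.6]
width: 0.0065
```

Run:
```python
from workcell import *
from h import *
import cv2
plan(read_state(),c2w(-.0715,.085,.08),c2w(-.0715,.049,.08))
c=capture("side")["img"][195:325,235:395,::-1]; cv2.imwrite("pics/s5.png",cv2.resize(c,None,fx=4.6,fy=4.6,interpolation=cv2.INTER_CUBIC))
```

```text
t 7.45 chest xy -0.0708 0.1206 ztip 0.081 yaw err cmd 0.06 0.06 F [ 0.4 -0.7  0.6] w 0.0065
   dp [-0.0008  0.0356  0.001 ] r 0.514
   dp [-0.0008  0.0716  0.001 ] r 0.519
```

View pics/s5.png

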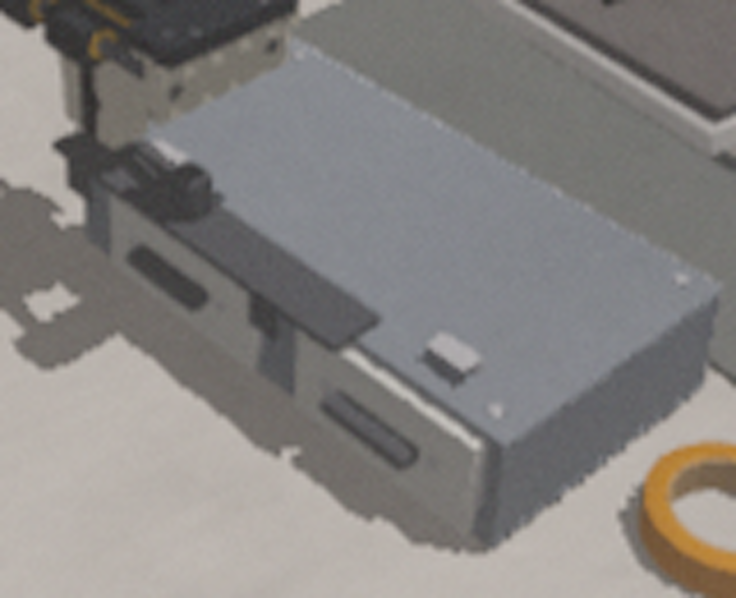

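The fingers are left of the post (finger ~(120,110), post (190,190)) and above the strip. Pushing right.

>>> jog_arm(
  dp=[
    [0,0.01,0],
    [0,0.02,0],
    [0,0.028,0],
    [0,0.032,0],
    [0,0.036,0],
    [0,0.04,0],
    [0,0.044,0],
    [0,0.048,0],
    [0,0.052,0],
    [0,0.056,0],
    [0,0.06,0],
    [0,0.063,0],
    [0,0.066,0],
    [0,0.068,0],
    [0,0.068,0],
  ],
  yaw=[0,0,0,0,0,0,0,0,0,0,0,0,0,0,0],
)

```text
t: 8.75
position: [0.5181, -0.0276, 0.1055]
eef_rot: [0.998, 0.061, -0.0, 0.0]
wrist_force: [0.3, 0.1, 0.2]
width: 0.0008
```

>>> jog_arm(
  dp=[
    [0,0.001,0],
    [0,0.002,0],
    [0,0.003,0],
    [0,0.003,0],
  ],
  yaw=[0,0,0,0],
)

```text
t: 9.08
position: [0.5184, -0.0302, 0.1055]
eef_rot: [0.998, 0.061, -0.0, 0.0]
wrist_force: [-1.0, 1.8, -0.3]
width: 0.0
```

>>> jog_arm(
  dp=[
    [0,0.001,0],
    [0,0.002,0],
    [0,0.003,0],
    [0,0.003,0],
  ],
  yaw=[0,0,0,0],
)

```text
t: 9.42
position: [0.5187, -0.0332, 0.1055]
eef_rot: [0.998, 0.061, -0.0, 0.0]
wrist_force: [-0.0, 0.5, -0.6]
width: 0.0003
```

```bash
python3 look.py 6
```

```text
t 9.42 chest xy -0.0711 0.0463 ztip 0.0805 yaw err cmd 0.02 0.02 F [-0.   0.5 -0.6] w 0.0003
   dp [-0.0314  0.0573  0.0455] r 0.503
```

View pics/s6.png

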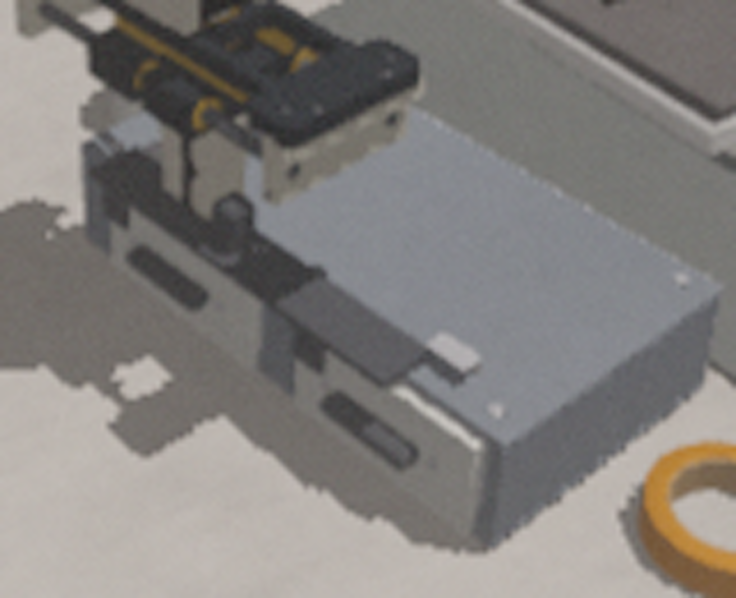

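The bar has gone across: the post is now at (235,225), and the strip's right end moved from (380,320) to about (430,355). The tabs stand in front of the drawers at (115,200) and (308,345). I haven't felt the stop yet, so I'll push a little more.

>>> jog_arm(
  dp=[
    [0,0.001,0],
    [0,0.002,0],
    [0,0.003,0],
    [0,0.003,0],
  ],
  yaw=[0,0,0,0],
)

```text
t: 9.85
position: [0.5191, -0.0362, 0.1055]
eef_rot: [0.998, 0.061, -0.0, 0.0]
wrist_force: [0.2, 1.0, -1.0]
width: 0.0006
```

>>> jog_arm(
  dp=[
    [0,0.001,0],
    [0,0.002,0],
    [0,0.003,0],
    [0,0.003,0],
  ],
  yaw=[0,0,0,0],
)

```text
t: 10.18
position: [0.5193, -0.0372, 0.1055]
eef_rot: [0.998, 0.061, 0.0, -0.001]
wrist_force: [-4.9, 15.2, 2.8]
width: 0.0005
```

The stop came at 15 N. Backing away from the post, then up and left.

>>> jog_arm(
  dp=[
    [0,-0.01,0],
    [0,-0.025,0],
    [0,-0.03,-0.03],
    [0,-0.03,-0.07],
    [0,-0.05,-0.1],
    [0,-0.09,-0.12],
    [0,-0.13,-0.12],
    [0,-0.17,-0.12],
    [0,-0.21,-0.12],
    [0,-0.25,-0.12],
    [0,-0.28,-0.12],
    [0,-0.28,-0.12],
    [0,-0.28,-0.12],
  ],
  yaw=[0,0,0,0,0,0,0,0,0,0,0,0,0],
)

```text
t: 11.27
position: [0.4849, 0.2402, 0.2254]
eef_rot: [0.998, 0.063, -0.0, 0.0]
wrist_force: [-0.6, -1.1, -0.2]
width: 0.0001
```

```bash
python3 look.py 7
python3 - <<'E'
import pickle,cv2,numpy as np
a=pickle.load(open("v0.pkl","rb"))["side"]["img"];b=pickle.load(open("v7.pkl","rb"))["side"]["img"]
cv2.imwrite("pics/cmp7.png",cv2.resize(np.vstack([a[170:370,120:440],b[170:370,120:440]])[:,:,::-1],None,fx=1.5,fy=1.5))
E
```

```text
t 11.27 chest xy -0.0714 0.3218 ztip 0.2004 yaw err cmd 0.18 0.18 F [-0.6 -1.1 -0.2] w 0.0001
   dp [-0.0321  0.3326  0.1657] r 0.503
```

View pics/s7.png

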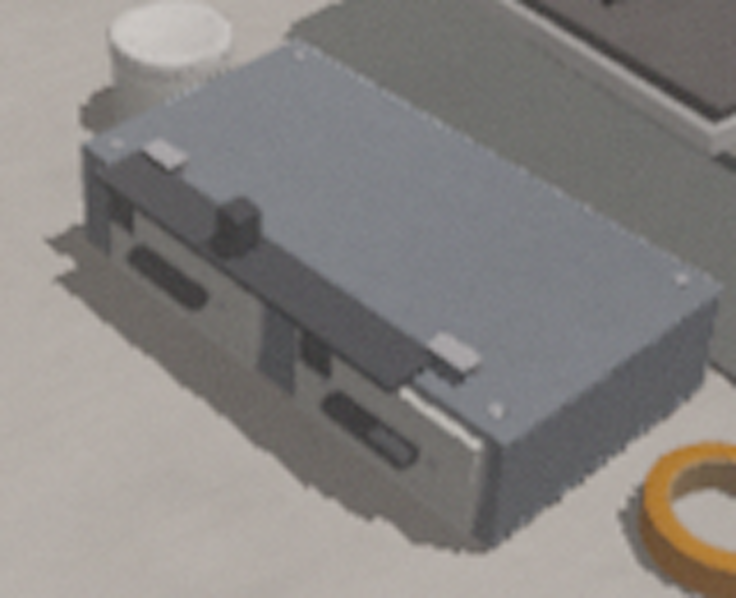

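View pics/t7.png

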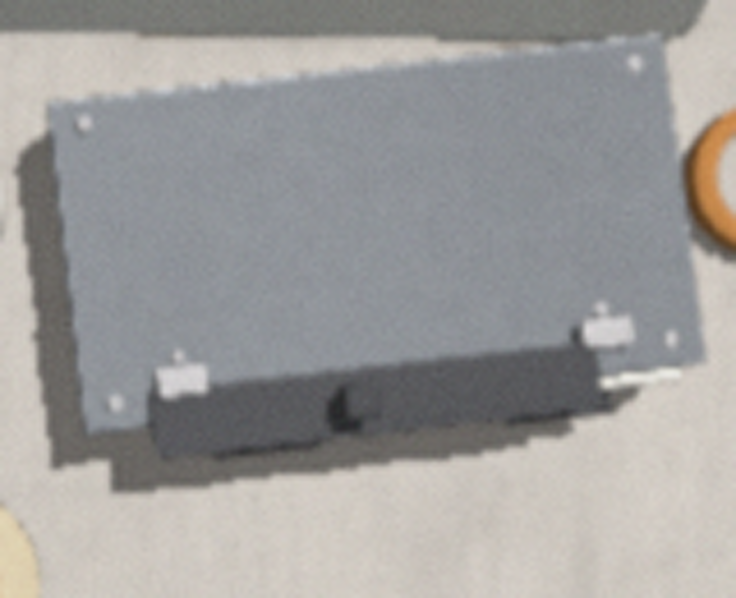

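View pics/cmp7.png

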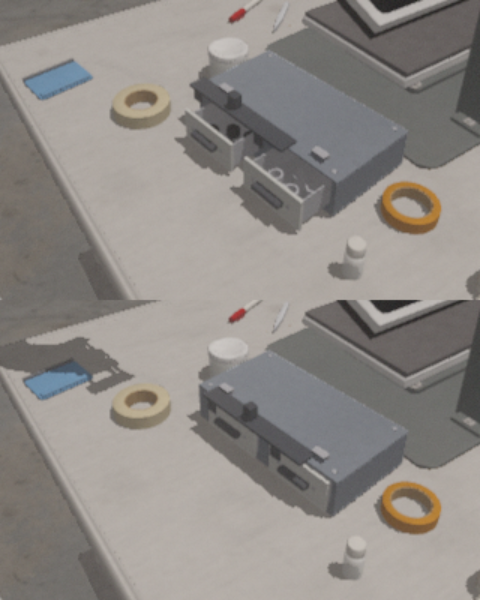

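In the top view the strip's right end moved from x=522 to 600. At 0.454 mm/px that is about 35 mm, the full travel. Both drawers are flush, the loose things are where they were, and the arm is clear.

```bash
python3 -c "
from workcell import *
print(job_done())"
```

```text
the job is handed in; nothing more can be done
None
```

Both drawers are shut and the locking bar is across to its right-hand stop. I handed the job in at about 11.4 s; no verdict was reported.

- **Drawers:** I pushed both shut in one go, with the open fingertips on the two lips, until they stopped at about 15 N. Afterwards the side view put both lips 2–4 mm behind their nominal shut place. I put that down to pixel reading and calibration error.
- **Locking bar:** I pushed the post's left side with the fingers closed until it stopped at about 15 N. The strip moved about 35 mm in the top view, and both tabs stand in front of the drawers.
- **Loose things:** by eye, the jar, both rolls of tape and the vial stand where they did in the first side picture. I did not measure them.
- **Robot:** it ended clear of everything, and the forces read only sensor noise.

While the bar was sliding, the wrist force stayed mostly within sensor noise, below the stated 2 N friction. I relied on the picture and the final stop for that move. No check failed.

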